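Fit the chip grid to the vegetable cutter

TASK

Take the chip grid, the cutting plate with the green grip, out of the rack, slide it gently down the two guides of the vegetable cutter until it rests on its spring pads, and let go of it; feel for the slots and never force it. Then swing both locking levers in over the plate as far as they go, pushing no harder than they need, so that the plate is pressed fully home. Leave the other plates, the pan and the glasses where they are.

Things in the scene. Friction and masses are not known exactly. Their poses are not given: they have to be found in the camera images.
- grid_grip (a point): centre of the green grip of the chip grid: a flat plastic tab 10 mm thick (x), 44 mm wide (y), 38 mm high (z), standing on the middle of the plate's top edge, which is 19 mm below this point. The plate stands upright in one of the rack's three slots, 75 mm apart, between side posts 52 mm high: lift it straight up.
- grid: the chip grid, an aluminium cutting plate of about 0.4 kg with crossed blades: a frame 10 mm thick (x), 150 mm wide (y), 100 mm high (z), plus the grip. Origin at the middle of its lower edge, 119 mm below grid_grip. Front and back are alike.
- cutter: bench vegetable cutter, fixed. Origin on the table below the plate's place; x is the plate's normal, towards chute and pan, y towards the left guide post, z up. Posts at y = 75 and -75 mm, 136 mm high; lever brackets reach 167 mm high and y = 113 mm. Trough behind (-x) 113 mm high; handle of its white pusher, 215 to 245 mm behind the plate, 149 mm.
- plate_home (a point): where grid_grip is when the plate is fully home, 164 mm above the table; axes as cutter. The end frame (guides, pads, levers all together) is bolted on through long slots, to set it to the pusher: it stands up to 10 mm ahead of or behind this point along x, though true to it in y, z and direction, so the slots must be found by feel or by eye.
- guide_mouth (a point): mid-way between the guides (true only to 10 mm along x, see plate_home), at the top of the straight slots, 126 mm above the table. Slots 12.8 mm wide along x, slot bottoms 155 mm apart. On each side a steel flange rises from the slot's lip at 20 degrees from level to 131 mm: mouth 39 mm along x. A plate set on a flange stays there by friction; the lower it stands, the nearer the slot.
- pads (a point): mid-way between the two spring pads at the feet of the guides, at the height of their tops, where the plate's lower edge comes to rest when let go of: 50 mm above the table, 5 mm above home. They yield from about 3.2 N each, and take about 6 N each with the plate home on the firm sill.
- lever_left_pivot (a point): the left lever's hinge, 96 mm to +y of plate_home, 158 mm above the table, in the plate's plane (true to 10 mm along x, see plate_home); its axis is the cutter's x. From here the straight arm is 10 mm thick, then from 42 mm out the blue grip, 16 mm thick, round end 78 mm out. A short nose opposite bears on the plate's top edge as the lever closes.
- lever_left (a joint): left locking lever, rad. 0: open, arm leaning 50 degrees outward from upright, away from the plate; grows as it swings up and inward; 0.87: upright; 1.55: closed, firm stop, leaning 39 degrees inward over the plate. Starts at 0 to 0.15, stays where left. About 0.2 N m moves it, 0.4 N m (7 N at the grip) over the last 0.2 rad, pressing the plate down.
- lever_right_pivot (a point): the right lever's hinge, 96 mm to -y of plate_home, 158 mm above the table, in the plate's plane (true to 10 mm along x, see plate_home); its axis is the cutter's x. From here the straight arm is 10 mm thick, then from 42 mm out the blue grip, 16 mm thick, round end 78 mm out. A short nose opposite bears on the plate's top edge as the lever closes.
- lever_right (a joint): right locking lever, rad. 0: open, arm leaning 50 degrees outward from upright, away from the plate; grows as it swings up and inward; 0.87: upright; 1.55: closed, firm stop, leaning 39 degrees inward over the plate. Starts at 0 to 0.15, stays where left. About 0.2 N m moves it, 0.4 N m (7 N at the grip) over the last 0.2 rad, pressing the plate down.
- slicer: cutting plate of the same size with a red grip and level blades, in another slot of the rack; to be left there. Origin at the middle of its lower edge.
- strip: cutting plate of the same size with a yellow grip and upright blades, in another slot of the rack; to be left there. Origin at the middle of its lower edge.
- catch_pan: steel catch pan 162 x 265 x 65 mm, open, in front of the chute; to be left there. Origin at the centre of its underside.
- tumbler0: glass tumbler, upside down, 76 mm wide, 130 mm high, towards the far edge of the table; to be left there. Origin at the centre of its underside.
- tumbler1: glass tumbler, upside down, 76 mm wide, 130 mm high, towards the far edge of the table; to be left there. Origin at the centre of its underside.
- tumbler2: glass tumbler, upside down, 76 mm wide, 130 mm high, towards the far edge of the table; to be left there. Origin at the centre of its underside.
Mind the look-alikes: they are no part of the job. What is shaped like the grid but orange or pink is not meant.

How it is judged:
By the outcome, as a careful person would: the job done as asked, in the order asked, and still so for the second after the job is handed in, with the robot touching nothing.
It also fails if it takes over 72 s, if anything falls off the work surface, if the arm or the gripper's body presses on something with over 40 N, if the wrist force passes 120 N, or if a joint passes its speed limit or range.

ROBOT

A 6-joint arm with a two-finger parallel gripper is mounted at the origin on the work surface. World frame = base frame: x ahead of the robot, y to its left, z up, the work surface at z = 0. Lengths are in mm, angles in rad, forces in N, time in s.
With the tool pointing down it reaches from about 300 to 775 mm from the base axis. Payload 14.6 kg.
Tool frame: the origin (TCP) lies between the finger pads; the fingertips stand 25 mm ahead of it and the grasp point (between the pads) lies 6 mm ahead of it; z points along the fingers, y is the line along which they close (so a half turn about z gives the same grasp; the last joint's range is limited). The gripper opens to 94 mm and grips with 3 to 60 N. Pads are 16 mm wide; open, the fingers measure 119 mm over their backs; the gripper's body (75 mm by 177 mm) begins 78 mm behind the grasp point.
Start: joints at [1.195, 0.3, 1.521, -0, 1.321, -0.067], TCP at [167.151, 523.975, 230.446] pointing down, gripper open.
Joint ranges: [-3.03, 3.03], [-0.79, 2.21], [0.23, 2.52], [-1.04, 4.18], [0, 3.07], [-2.55, 2.55]. Speed limits (rad/s): [2.22, 2.22, 2.57, 3.14, 3.14, 3.14].

INTERFACE

Orientations are given as [roll, pitch, yaw] about the fixed x, y, z axes, in that order (R = Rz(yaw) Ry(pitch) Rx(roll)).
In Python, from cell import manip gives the robot as it stands. The module is installed in compiled form; this text tells all that it offers.
- The arm moves only by the tool step_arm, never from a script. Its argument "series" is one flat list of numbers, 5 for each row, row after row: the shift along the world's x, y, z in mm, then the turn about the world's z in rad, then the closure, from 0 (fully open) to 1 (shut). In form: [dx, dy, dz, spin, jaw, dx, dy, dz, spin, jaw, ...]. A call has 1 to 20 rows; each row shifts and turns the commanded pose from where the row before left it; what a row does not reach is not made up. A row lasts 1/8 s, in which the tool goes at most 62.5 mm and 10.7 degrees, less where a joint would pass 70% of its speed; a pose out of reach is approached as far as the arm can. A call is refused whole if a number of a shift passes 62.5 or a number of a turn 0.188, either way. A call with a gripper value outside its range is refused whole. The fingers move at their own pace and stop on an object; "squeeze" is the grip in N (left out, the last holds). Time passes only in rows, so rows that do not move let the fingers close. It gives the time, the measured TCP pose, the force, the opening and the grip force at its end, in the units of the state.
- manip.read_state(): the state, without advancing time (a new reading comes with each control period).
- manip.camera(name): name is "scene" or "top"; returns (picture, depth): 480x640x3 uint8, blue, green, red; 480x640 float32, mm along the optical axis (not along the pixel's ray), 0 where there is no reading.
- manip.camera_info(name): a dict with "fovy" (degrees; the focal length in pixels is half the picture's height over the tangent of half this angle, whatever the lens; pixels are square), "cx", "cy" (the principal point, pixels), "k1" (the pictures are not rectified: a ray, as slopes to the right and down, at radius r is drawn at 1 + k1 r^2 times it, then the intrinsics apply), "eye" and "orientation" of the camera in the world. Camera axes: x right, y down, z forward; pixel columns grow to the right and rows downward; lengths in mm; the calibration is good to about 2 mm. A picture is of the moment at which its call begins. camera_info takes no time and is no camera call.
- manip.sign_off(): hands the job in; it is judged then, once.
The state is a dict: "clock": time; "joints": joint angles; "qd": joint speeds; "effort": joint torques, N m; "eef_pos": TCP position; "eef_rot": TCP orientation; "wrist_force": force on the tool from outside, world axes, zero at the start; "moment": the same for the moment, N m; "finger_gap": finger opening in mm; "finger_force": force on a finger pad.
Only numpy, scipy, OpenCV 4.12 (cv2) and the standard library are available. Lean on these libraries where they do the work, as an engineer would, in place of code of your own. Each camera call takes 0.05 s, during which the arm holds its last target. There are 200 camera calls.

## Working session

There is one attempt and no reset: what is moved stays moved. The work goes in short steps, Python scripts to look and compute and a tool call to move; the robot and the scene stay as the last step left them, time stands still between calls to the robot, and variables do not carry over. Pictures are saved under pics/ and viewed, at most 10 in all, crops included, and the job is handed in when it is done.

Besides the shell and the picture viewer there is one more tool, called after ">>>" as name(argument=value, ...), one argument or row to a line, values as JSON. step_arm: Moves the arm, as the interface text tells. Its arguments: {"type":"object","properties":{"series":{"type":"array"},"squeeze":{"type":"number"}},"required":["series"]}

```bash
mkdir -p pics; cat > h.py <<'E'
import numpy as np, cv2
from cell import manip
from scipy.spatial.transform import Rotation as Ro
def snap(n):
    p,d=manip.camera(n); np.savez('%s.npz'%n,p=p,d=d); return p,d
def load(n):
    z=np.load('%s.npz'%n); return z['p'],z['d']
def K(n):
    c=manip.camera_info(n); f=240/np.tan(np.radians(c['fovy'])/2); return c,f
def Rm(c):
    o=np.array(c['orientation'],float)
    return o if o.shape==(3,3) else Ro.from_euler('xyz',o).as_matrix()
def rays(n,uv):
    c,f=K(n); uv=np.atleast_2d(np.array(uv,float))
    A=np.array([[f,0,c['cx']],[0,f,c['cy']],[0,0,1]])
    s=cv2.undistortPoints(uv.reshape(-1,1,2),A,np.array([c['k1'],0,0,0,0.])).reshape(-1,2)
    return np.array(c['eye'],float),np.c_[s,np.ones(len(s))],Rm(c)
def onz(n,uv,z):
    e,s,R=rays(n,uv); w=s@R.T; return e+w*((z-e[2])/w[:,2])[:,None]
def dep(n,uv,d):
    e,s,R=rays(n,uv); uv=np.atleast_2d(uv).astype(int); return e+(s*d[uv[:,1],uv[:,0]][:,None])@R.T
E
python3 - <<'E'
from h import *
print(manip.read_state())
for n in('scene','top'):
    p,d=snap(n); cv2.imwrite('pics/%s0.png'%n,p); print(manip.camera_info(n))
E
```

```text
{'clock': 0.0, 'joints': array([ 1.19542898e+00,  3.00491367e-01,  1.52162187e+00, -9.43238803e-06,
        1.32065652e+00, -6.65633950e-02]), 'qd': array([ 8.14254010e-04,  1.65903247e-03, -6.28350630e-04, -2.02381221e-05,
        8.39813621e-04, -2.83032335e-04]), 'effort': array([ 1.49821758e-04, -5.31810915e+01, -3.52748072e+01,  7.08539109e-02,
        2.44087115e-02, -1.11290767e-04]), 'eef_pos': array([167.05334475, 523.76479896, 229.85793202]), 'eef_rot': array([-3.14041755e+00, -6.91780072e-05,  2.83279100e+00]), 'wrist_force': array([ 0.20606775, -0.46208367,  0.29892966]), 'moment': array([-0.01607727, -0.00119307, -0.01114327]), 'finger_force': 0.0, 'finger_gap': 93.57157079161341}
{'fovy': 49.521930760526146, 'cx': 315.81720854182623, 'cy': 237.73290226048258, 'k1': -0.05485118494775689, 'eye': array([1409.97199599, -400.58711162, 1083.07514653]), 'orientation': array([-2.39582613, -0.0080247 ,  1.18016677])}
{'fovy': 57.23062459684738, 'cx': 322.8353136422731, 'cy': 242.86467171497654, 'k1': -0.11151148464271533, 'eye': array([ 506.44989724,  -65.54225696, 1152.45355573]), 'orientation': array([-3.06728268, -0.02047431, -1.59185542])}
```

View pics/scene0.png

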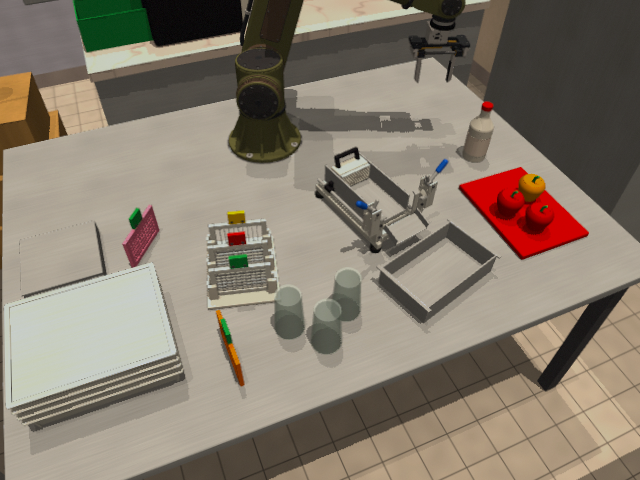

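View pics/top0.png

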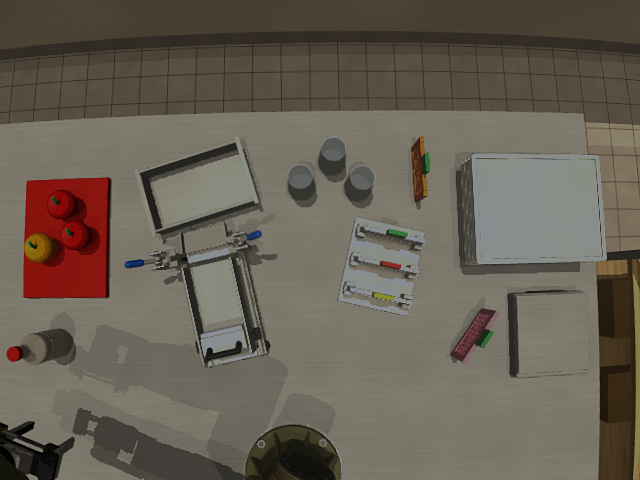

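The scene view shows three green grips. One is in the rack at scene (238,261) / top (397,233). The others are on the orange plate at scene (226,331) / top (427,162) and on the pink plate at scene (135,217) / top (485,338). The rack one is the chip grid. The cutter's levers are blue at top (135,264) and (254,235).

```bash
cat >> h.py <<'E'
def blobs(p,lo,hi,amin=25,box=None):
    m=cv2.inRange(cv2.cvtColor(p,cv2.COLOR_BGR2HSV),lo,hi); 
    n,l,s,c=cv2.connectedComponentsWithStats(m); 
    return [(c[i],s[i],l==i) for i in range(1,n) if s[i][4]>=amin]
def tri(uva,uvb):
    e1,s1,R1=rays('scene',uva); e2,s2,R2=rays('top',uvb); a=(R1@s1[0]);b=R2@s2[0]
    t=np.linalg.lstsq(np.c_[a,-b],e2-e1,rcond=None)[0]; P,Q=e1+a*t[0],e2+b*t[1]
    return (P+Q)/2,np.linalg.norm(P-Q)
E
python3 - <<'E'
from h import *
np.set_printoptions(precision=1,suppress=True)
I={n:load(n) for n in('scene','top')}
for nm,lo,hi in(('green',(45,100,40),(80,255,255)),('blue',(105,120,60),(125,255,255))):
  for n in I:
    p,d=I[n]
    for c,s,m in blobs(p,lo,hi):
        ys,xs=np.nonzero(m); P=dep(n,np.c_[xs,ys],d)
        r=cv2.minAreaRect(np.c_[xs,ys].astype(np.float32))
        print(nm,n,c,s[4],'med',np.median(P,0),'p5',np.percentile(P,5,0),'p95',np.percentile(P,95,0))
for a,b in(((238,261),(397,233)),):
    print(tri(a,b))
t=I['top'][0]; s=I['scene'][0]
A=cv2.resize(t[205:275,340:440],(400,280),interpolation=3); B=cv2.resize(s[200:310,190:300],(400,400),interpolation=3)
C=cv2.resize(t[140:380,110:290],(400,533),interpolation=3)
o=np.zeros((600,800,3),np.uint8); o[:200,:286]=cv2.resize(A,(286,200)); o[200:600,:400]=B; o[:533,400:]=C
cv2.imwrite('pics/crop1.png',o)
E
```

```text
green scene [111.2  22.7] 3234 med [-603.7 -386.7  207.8] p5 [-801.1 -490.7  147. ] p95 [-592.4 -265.7  256.6]
green scene [135.  217.9] 155 med [ 356.9 -466.5  128.8] p5 [ 337.8 -479.7  106.5] p95 [ 368.4 -453.7  140.9]
green scene [237.9 260.7] 222 med [ 605.  -260.9  139.3] p5 [ 598.2 -279.5  117.4] p95 [ 611.3 -242.4  152.5]
green scene [225.8 330.3] 116 med [ 780.8 -340.5  137.5] p5 [ 754.9 -344.3  110.4] p95 [ 794.7 -336.2  140.9]
green top [426.8 162.1] 73 med [ 769.6 -339.4  139.7] p5 [ 749.9 -343.5  136.1] p95 [ 789.2 -334.7  142.9]
green top [397. 233.] 82 med [ 600.  -258.5  151. ] p5 [ 593.8 -277.5  139.5] p95 [ 607.2 -240.3  154. ]
green top [485.3 338.6] 100 med [ 348.8 -463.4  138.9] p5 [ 332.7 -476.1  115.4] p95 [ 364.2 -453.3  142.3]
blue scene [441.5 165.4] 75 med [543.  325.9 202.1] p5 [534.9 314.4 188.6] p95 [549.5 341.6 212.9]
blue scene [361.1 204.4] 69 med [602.2  58.8 207.4] p5 [596.3  47.1 190.7] p95 [606.2  74.4 215.6]
blue top [253.6 235. ] 84 med [595.7  62.  208. ] p5 [589.7  48.6 193.7] p95 [602.8  77.6 216.8]
blue top [133.5 263.3] 109 med [540.4 326.1 207.1] p5 [533.9 313.8 193.4] p95 [547.2 340.5 216.5]
(array([ 601.9, -261.3,  133.6]), np.float64(1.8546705433126918))
```

View pics/crop1.png

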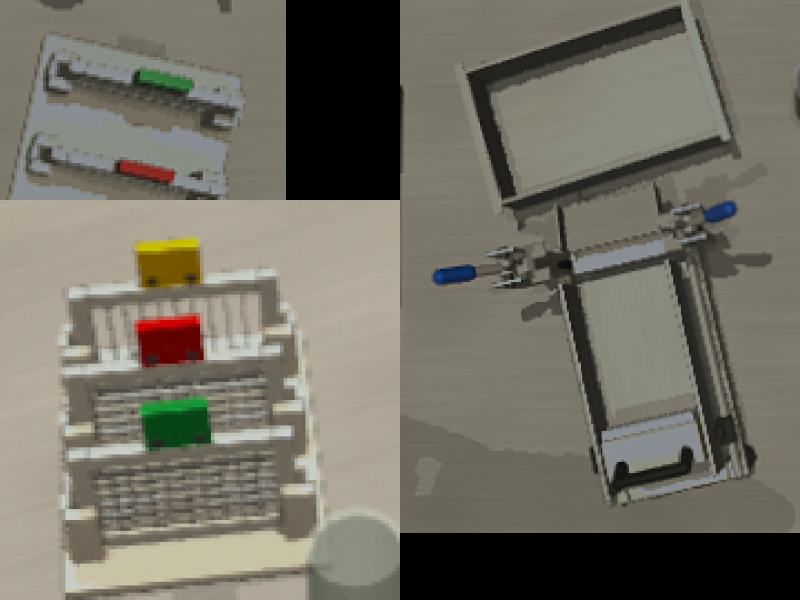

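The crop shows crossed blades under the green grip in the rack, at top (397,233), so that choice is confirmed. The pusher end of the cutter is at lower right of the crop, and the end frame with its levers is next to the pan.

```bash
python3 - <<'E'
from h import *
np.set_printoptions(precision=1,suppress=True)
# rack yaw from the grips
p,d=load('top')
C={}
for nm,lo,hi in(('g',(45,100,40),(80,255,255)),('r',(0,150,80),(8,255,255)),('y',(22,150,80),(33,255,255))):
    for c,s,m in blobs(p,lo,hi):
        if 340<c[0]<425 and 215<c[1]<310:
            ys,xs=np.nonzero(m); P=dep('top',np.c_[xs,ys],d); k=P[:,2]>148
            Q=onz('top',np.c_[xs,ys][k],153)[:,:2]; v=cv2.fitLine(Q.astype(np.float32),2,0,.01,.01).ravel()[:2]
            C[nm]=Q.mean(0); print(nm,k.sum(),Q.mean(0),'ext',np.ptp((Q-Q.mean(0))@v),'angle',np.arctan2(v[1],v[0]))
v=C['g']-C['y']; print('pitch',np.linalg.norm(v)/2,'normal yaw',np.arctan2(v[1],v[0]))
# cutter cloud
yy,xx=np.mgrid[130:390,100:300]; out=[]
for n,(y0,y1,x0,x1) in(('top',(130,390,100,300)),('scene',(130,270,290,470))):
    p,d=load(n); yy,xx=np.mgrid[y0:y1,x0:x1]; uv=np.c_[xx.ravel(),yy.ravel()]; uv=uv[d[uv[:,1],uv[:,0]]>0]
    out.append(dep(n,uv,d))
a=.205; R=np.array([[np.cos(a),-np.sin(a)],[np.sin(a),np.cos(a)]]); o=np.array([570,193.])
H=np.zeros((600,800,3),np.uint8)
for ch,P in zip((1,2),out):
    L=(P[:,:2]-o)@R
    for lo,hi in((105,118),(124,140),(140,172)):
        k=(P[:,2]>lo)&(P[:,2]<hi)&(abs(L[:,0])<30); 
        if lo<120: k=(P[:,2]>lo)&(P[:,2]<hi)&(L[:,0]<-30)&(abs(L[:,1])<130)
        q=L[k]; print(ch,lo,len(q),'x',np.percentile(q[:,0],[2,10,50,90,98]),'y',np.percentile(q[:,1],[2,10,30,50,70,90,98]))
    k=P[:,2]>100; 
    for (x,y),z in zip(L[k],P[k,2]):
        c=int(400-y*2.4); r=int(150-x*2.4)
        if 0<=c<798 and 0<=r<598: H[r:r+3,c:c+3]=np.array([255,255,0] if z>140 else [0,255,0] if z>122 else [0,0,255])*(1 if ch==1 else .5)
cv2.imwrite('pics/h.png',H)
E
```

```text
g 69 [ 600.5 -259.3] ext 43.124482194872016 angle 1.326426
r 64 [ 527.6 -242.2] ext 42.85408370994793 angle 1.3395994
y 73 [ 456.1 -221.6] ext 43.12114879651645 angle 1.3351421
pitch 74.6160330063653 normal yaw -0.2549167238963473
1 105 1194 x [-251.  -232.9 -198.   -77.6  -40.3] y [-59.2 -57.7 -40.3   3.7  48.   60.6  63. ]
1 124 266 x [-20.9 -19.   -4.2  16.4  19.4] y [-102.2  -74.6  -63.5   69.1   79.7   84.3   91.6]
1 140 382 x [-20.2 -17.9  -3.6  15.3  18.6] y [-109.2 -102.2  -93.2   85.3   95.   105.5  112.9]
2 105 739 x [-246.4 -233.9 -194.6  -85.2  -44.4] y [-61.3 -59.4 -45.5  -1.4  41.   59.2  62.8]
2 124 264 x [-19.  -14.9   6.1  17.6  19.3] y [-108.3 -105.2  -78.1   70.1   82.9   98.8  109.4]
2 140 362 x [-19.8 -16.5   6.6  17.6  20. ] y [-110.  -105.5  -94.9   84.1   92.5  103.8  113.7]
```

View pics/h.png

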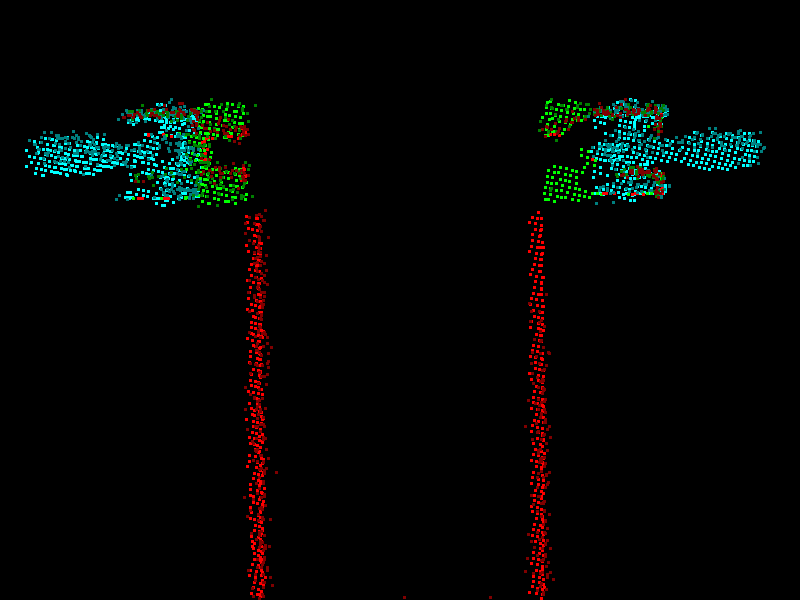

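>>> step_arm(
  series=[0, 0, 40, 0, 0.4, 27, -49, 30, -0.094, 0.4, 27, -49, 0, -0.094, 0.4, 27, -49, 0, -0.094, 0.4, 27, -49, 0, -0.094, 0.4, 27, -49, 0, -0.094, 0.4, 27, -49, 0, -0.094, 0.4, 27, -49, 0, -0.094, 0.4, 27, -49, 0, -0.094, 0.4, 27, -49, 0, -0.094, 0.4, 27, -49, 0, -0.094, 0.4, 27, -49, 0, -0.094, 0.4, 27, -49, 0, -0.094, 0.4, 27, -49, 0, -0.094, 0.4, 27, -49, 0, -0.094, 0.4, 27, -49, 0, -0.094, 0.4, 27, -49, 0, -0.094, 0.4, 0, 0, 0, 0, 0.4],
  squeeze=20,
)

```text
clock: 2.35
eef_pos: [599.1, -262.1, 297.1]
eef_rot: [-3.138, -0.001, 1.325]
wrist_force: [-0.1, 1.2, -0.3]
finger_gap: 56.2
finger_force: 0.0
```

```bash
python3 - <<'E'
from h import *
np.set_printoptions(precision=2,suppress=True)
s=manip.read_state(); print(s['clock'],s['joints'],s['eef_pos'],s['eef_rot'],s['finger_gap'],s['wrist_force'])
p,d=load('top'); yy,xx=np.mgrid[130:390,100:300]; uv=np.c_[xx.ravel(),yy.ravel()]; P=dep('top',uv,d)
a=.21; R=np.array([[np.cos(a),-np.sin(a)],[np.sin(a),np.cos(a)]]); L=(P[:,:2]-[569,194.3])@R
for sg in(1,-1):
    k=(P[:,2]>104)&(P[:,2]<120)&(L[:,0]<-35)&(L[:,0]>-190)&(abs(L[:,1]*sg-60)<10)
    v=cv2.fitLine(L[k].astype(np.float32),2,0,.01,.01).ravel(); print('wall',v[1]/v[0],np.median(L[k,1]))
k=(P[:,2]>120)&(P[:,2]<140)&(abs(L[:,0])<30)&(abs(L[:,1])<90)
for sg in(1,-1):
    q=L[k&(L[:,1]*sg>0)]; h,_=np.histogram(q[:,0],np.arange(-24,26,2)); print('flange x',h, q[:,1].min(),q[:,1].max())
for c,s_,m in blobs(p,(105,120,60),(125,255,255)):
    ys,xs=np.nonzero(m); Q=(dep('top',np.c_[xs,ys],d)[:,:2]-[569,194.3])@R; print('blue mean',Q.mean(0),Q.min(0),Q.max(0))
E
```

```text
2.35 [-0.47  0.51  1.08 -0.    1.56 -0.22] [ 599.05 -262.08  297.15] [-3.14 -0.    1.32] 56.18965857531684 [-0.07  1.18 -0.27]
wall 0.0028499635 58.73371015915521
wall -0.0030834286 -58.29395458486591
flange x [ 0  4 11  9  9  9  8  9 11  3  6  5  4  3  4 13  8  8 10  7  9  7  4  0] 62.87563745920113 88.58992892332047
flange x [ 0  2  9 10  6  7  4  5  6  3  2  1  2  0  0  3  4  3  7  9  5  6  4  0] -85.8435029941101 -60.43265770475381
blue mean [  -2.1  -135.53] [-115.34 -241.09] [   5.98 -116.38]
blue mean [ -1.89 132.41] [-115.34 -241.09] [  6.44 152.41]
```

>>> step_arm(
  series=[1, 1, -50, 0, 0.4, 0, 0, -50, 0, 0.4, 0, 0, -30, 0, 0.4, 0, 0, -10, 0, 0.4, 0, 0, 0, 0, 0.4],
)

```text
clock: 2.98
eef_pos: [599.8, -257.9, 160.6]
eef_rot: [3.141, 0.0, 1.329]
wrist_force: [0.7, 0.4, 1.0]
finger_gap: 56.1
finger_force: 0.0
```

```bash
python3 - <<'E'
from h import *
s=manip.read_state(); print(s['eef_pos'],s['eef_rot'])
p,d=snap('scene'); cv2.imwrite('pics/g1.png',cv2.resize(p[180:310,180:310],(520,520),interpolation=3))
E
```

```text
[ 599.83767583 -257.9243393   160.64312723] [3.14125806e+00 3.53278762e-05 1.32943455e+00]
```

View pics/g1.png

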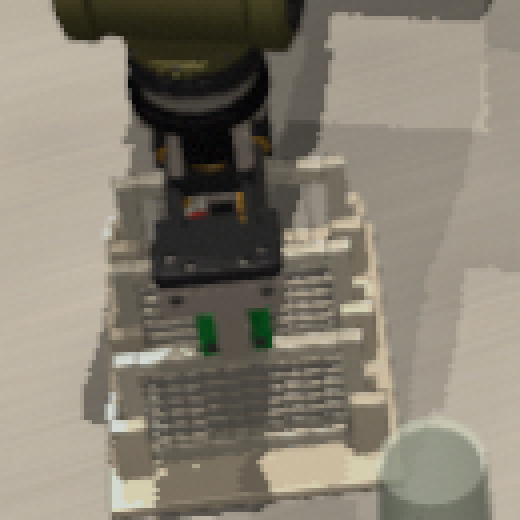

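The front finger stands in the middle of the green grip, with green showing on both sides of it at crop (207,335) and (260,328). I'll go down and grip.

>>> step_arm(
  series=[0, -1, -15, 0, 0.4, 0, 0, 0, 0, 0.6, 0, 0, 0, 0, 0.8, 0, 0, 0, 0, 1, 0, 0, 0, 0, 1, 0, 0, 0, 0, 1],
  squeeze=25,
)

```text
clock: 3.78
eef_pos: [599.8, -259.3, 145.1]
eef_rot: [3.141, 0.0, 1.329]
wrist_force: [6.9, -2.5, -1.9]
finger_gap: 10.5
finger_force: 25.2
```

>>> step_arm(
  series=[0.7, 0, 2, 0, 1, 0, 0, 6, 0, 1, 0, 0, 10, 0, 1, 0, 0, 0, 0, 1],
)

```text
clock: 4.28
eef_pos: [600.5, -259.4, 164.2]
eef_rot: [3.141, 0.0, 1.329]
wrist_force: [1.7, -0.6, -2.7]
finger_gap: 9.5
finger_force: 25.0
```

>>> step_arm(
  series=[0, 0, 40, 0, 1, 0, 0, 52, 0, 1, 0, 0, 58, 0, 1, 0, 0, 56, 0, 1, -3.5, 50.5, 0, 0.05, 1, -3.5, 50.5, 0, 0.05, 1, -3.5, 50.5, 0, 0.05, 1, -3.5, 50.5, 0, 0.05, 1, -3.5, 50.5, 0, 0.05, 1, -3.5, 50.5, 0, 0.05, 1, -3.5, 50.5, 0, 0.05, 1, -3.5, 50.5, 0, 0.05, 1, -3.5, 50.5, 0, 0.05, 1, 0, 0, 0, 0, 1, 0, 0, 0, 0, 1],
)

```text
clock: 6.15
eef_pos: [568.8, 194.8, 368.9]
eef_rot: [-3.141, 0.0, 1.779]
wrist_force: [0.0, -0.4, -2.7]
finger_gap: 9.7
finger_force: 25.0
```

```bash
python3 - <<'E'
from h import *
np.set_printoptions(precision=2,suppress=True)
s=manip.read_state(); print(s['clock'],s['joints'],s['eef_pos'],s['eef_rot'],s['wrist_force'],s['moment'])
p,d=snap('scene'); cv2.imwrite('pics/c1.png',cv2.resize(p[20:270,270:520],(600,600),interpolation=3))
for c,s_,m in blobs(p,(45,100,40),(80,255,255)):print(c,s_)
E
```

```text
6.15 [ 0.27  0.36  1.12 -0.    1.66  0.06] [568.78 194.8  368.86] [-3.14  0.    1.78] [ 0.01 -0.43 -2.74] [-0.07  0.05 -0.  ]
[111.23  22.68] [  73    0   80   52 3235]
[406.7  135.22] [403 126   9  18 103]
[134.99 217.82] [129 208  13  21 156]
[225.77 330.29] [221 318  11  26 116]
```

View pics/c1.png

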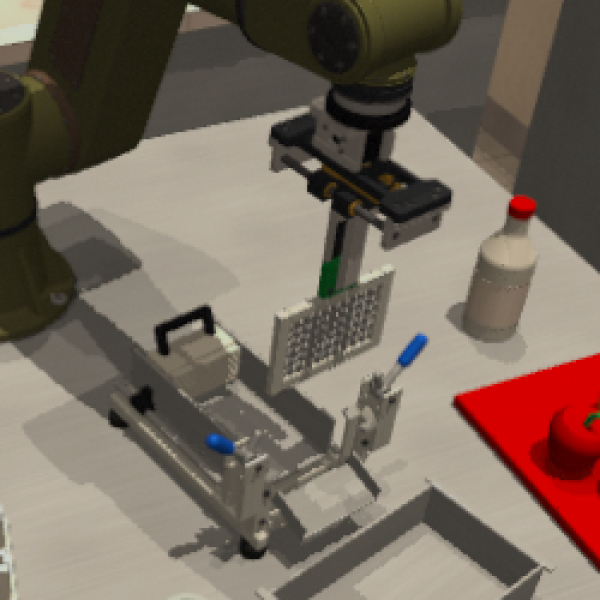

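The plate hangs upright in the gripper above the end frame. Its corners are at about crop (275,335), (395,268), (268,390) and (383,335). Next I'll measure where it sits in the hand.

```bash
python3 - <<'E'
from h import *
np.set_printoptions(precision=2,suppress=True)
p,d=load('scene'); yy,xx=np.mgrid[110:200,370:450]; uv=np.c_[xx.ravel(),yy.ravel()]; uv=uv[d[uv[:,1],uv[:,0]]>0]
P=dep('scene',uv,d); a=.21; R=np.array([[np.cos(a),-np.sin(a)],[np.sin(a),np.cos(a)]]); L=np.c_[(P[:,:2]-[568.8,194.8])@R,P[:,2]]
k=(abs(L[:,0])<20)&(L[:,2]>225)&(L[:,2]<345)&(abs(L[:,1])<95); q=L[k]
print(len(q),'z',np.percentile(q[:,2],[0.5,2,98,99.5]))
for z in range(240,340,10):
    r=q[abs(q[:,2]-z)<5]; print(z,'y',r[:,1].min(),r[:,1].max(),'mid',(r[:,1].min()+r[:,1].max())/2,'xmed',np.median(r[:,0]),np.percentile(r[:,0],[10,90]))
f=q[q[:,0]>0]; A=np.c_[f[:,1],f[:,2]-290,np.ones(len(f))]; print('x = a y + b z + c',np.linalg.lstsq(A,f[:,0],rcond=None)[0])
e=q[(abs(q[:,1])<65)]; 
for y in range(-60,61,20):
    r=q[abs(q[:,1]-y)<8]; print(y,'zmin',r[:,2].min(),'zmax',r[:,2].max())
E
```

```text
1528 z [237.39 239.65 338.63 342.24]
240 y -75.99211342028761 74.34902096618679 mid -0.8215462270504119 xmed 2.5751270220099833 [0.34 4.31]
250 y -76.07202771431723 74.06997834751556 mid -1.0010246834008356 xmed 1.4844324727522498 [-4.37  4.48]
260 y -75.80510609010976 74.11315123518033 mid -0.8459774274647174 xmed 0.46810207753186367 [-4.55  3.93]
270 y -76.93939263631239 72.9773640084365 mid -1.9810143139379477 xmed 0.7809502302838977 [-3.42  4.06]
280 y -76.16312083799254 76.66254254328062 mid 0.2497108526440428 xmed 1.1115605993006104 [-4.25  4.05]
290 y -77.79042964663485 73.91959865781824 mid -1.9354154944083035 xmed 0.979745794899072 [-3.06  4.65]
300 y -76.42963162736422 73.4997391203939 mid -1.4649462534851594 xmed 1.0076182544710828 [-2.84  4.64]
310 y -76.97272464913615 73.37077409511848 mid -1.8009752770088383 xmed 0.7448551825288807 [-3.57  4.43]
320 y -78.1548360211486 75.74692019422174 mid -1.2039579134634266 xmed 3.1076206825561403 [-1.04  4.97]
330 y -77.57697348565677 75.19650016852059 mid -1.1902366585680895 xmed 3.6873080712094595 [-0.33  5.87]
x = a y + b z + c [0.01 0.01 2.98]
-60 zmin 236.5044749870708 zmax 339.0601875841438
-40 zmin 238.5007527878555 zmax 338.04403862343315
-20 zmin 234.38021442423576 zmax 344.9393427166866
0 zmin 237.30985222979803 zmax 341.2997159239212
20 zmin 238.82489939969207 zmax 339.0793664491506
40 zmin 237.15960068150366 zmax 339.5473154360342
60 zmin 237.33501784438386 zmax 337.2852409295821
```

>>> step_arm(
  series=[0.5, 0.5, -40, 0, 1, 0, 0, -40, 0, 1, 0, 0, -18, 0, 1, 0, 0, -4, 0, 1, 0, 0, 0, 0, 1, 0, 0, 0, 0, 1],
  squeeze=15,
)

```text
clock: 6.95
eef_pos: [569.8, 195.5, 268.2]
eef_rot: [3.14, -0.0, 1.778]
wrist_force: [-0.3, -0.2, -4.2]
finger_gap: 10.2
finger_force: 15.0
```

>>> step_arm(
  series=[0, 0, -2, 0, 1, 0, 0, -2, 0, 1, 0, 0, -2, 0, 1, 0, 0, -1.5, 0, 1, 0, 0, -1.5, 0, 1, 0, 0, 0, 0, 1],
)

```text
clock: 7.7
eef_pos: [569.4, 195.7, 257.8]
eef_rot: [-3.141, -0.0, 1.779]
wrist_force: [0.1, 0.2, -3.7]
finger_gap: 9.8
finger_force: 15.0
```

>>> step_arm(
  series=[0, 0, -1.5, 0, 1, 0, 0, -1.5, 0, 1, 0, 0, 0, 0, 1],
)

```text
clock: 8.07
eef_pos: [569.4, 195.7, 254.8]
eef_rot: [-3.141, 0.0, 1.779]
wrist_force: [0.2, 1.3, -2.7]
finger_gap: 10.1
finger_force: 15.0
```

>>> step_arm(
  series=[0, 0, -1.5, 0, 1, 0, 0, -1.5, 0, 1, 0, 0, 0, 0, 1],
)

```text
clock: 8.45
eef_pos: [569.4, 195.7, 251.8]
eef_rot: [-3.141, 0.0, 1.779]
wrist_force: [-0.5, -0.2, -3.0]
finger_gap: 10.2
finger_force: 15.0
```

```bash
python3 - <<'E'
from h import *
np.set_printoptions(precision=2,suppress=True)
s=manip.read_state(); print(s['eef_pos'],s['eef_rot'],s['wrist_force'],s['moment'])
E
```

```text
[569.39 195.7  251.81] [-3.14  0.    1.78] [-0.45 -0.21 -3.  ] [-0.07  0.02 -0.07]
```

No resistance at about 5 mm into the slots, so I'll carry on gently.

>>> step_arm(
  series=[0, 0, -3, 0, 1, 0, 0, -4, 0, 1, 0, 0, -4, 0, 1, 0, 0, -4, 0, 1, 0, 0, 0, 0, 1],
)

```text
clock: 9.07
eef_pos: [569.3, 195.7, 236.6]
eef_rot: [-3.141, 0.0, 1.779]
wrist_force: [0.1, 0.2, -3.7]
finger_gap: 9.8
finger_force: 15.0
```

>>> step_arm(
  series=[0, 0, -5, 0, 1, 0, 0, -5, 0, 1, 0, 0, -5, 0, 1, 0, 0, -5, 0, 1, 0, 0, -5, 0, 1, 0, 0, 0, 0, 1],
)

```text
clock: 9.82
eef_pos: [569.3, 195.7, 211.5]
eef_rot: [-3.141, 0.0, 1.779]
wrist_force: [-0.6, -0.7, -2.4]
finger_gap: 10.2
finger_force: 15.0
```

>>> step_arm(
  series=[0, 0, -5, 0, 1, 0, 0, -5, 0, 1, 0, 0, -5, 0, 1, 0, 0, -5, 0, 1, 0, 0, -4, 0, 1, 0, 0, 0, 0, 1],
)

```text
clock: 10.58
eef_pos: [569.3, 195.7, 187.6]
eef_rot: [-3.141, 0.0, 1.779]
wrist_force: [0.3, 0.4, -3.8]
finger_gap: 9.9
finger_force: 15.0
```

>>> step_arm(
  series=[0, 0, -1.5, 0, 1, 0, 0, -1.5, 0, 1, 0, 0, -1.5, 0, 1, 0, 0, 0, 0, 1],
)

```text
clock: 11.08
eef_pos: [569.4, 195.7, 183.3]
eef_rot: [-3.141, 0.0, 1.779]
wrist_force: [-0.6, -0.3, -3.5]
finger_gap: 9.9
finger_force: 15.0
```

>>> step_arm(
  series=[0, 0, -1, 0, 1, 0, 0, -1, 0, 1, 0, 0, 0, 0, 1],
)

```text
clock: 11.45
eef_pos: [569.6, 195.8, 182.0]
eef_rot: [3.141, -0.0, 1.779]
wrist_force: [0.1, -0.1, 3.3]
finger_gap: 9.5
finger_force: 15.0
```

It's resting on the pads, so I'll let go.

>>> step_arm(
  series=[0, 0, 0, 0, 0.85, 0, 0, 0, 0, 0.75, 0, 0, 0, 0, 0.7, 0, 0, 10, 0, 0.7, 0, 0, 40, 0, 0.7, 0, 0, 60, 0, 0.7, 0, 0, 60, 0, 0.7, 0, 0, 0, 0, 0.7],
)

```text
clock: 12.45
eef_pos: [570.0, 195.9, 357.3]
eef_rot: [3.133, -0.001, 1.779]
wrist_force: [-0.0, 0.7, -1.0]
finger_gap: 27.8
finger_force: 0.0
```

```bash
python3 - <<'E'
from h import *
np.set_printoptions(precision=1,suppress=True)
print(manip.read_state()['eef_pos'],manip.read_state()['wrist_force'])
p,d=snap('scene'); a=.21; R=np.array([[np.cos(a),-np.sin(a)],[np.sin(a),np.cos(a)]])
for nm,lo,hi in(('green',(45,100,40),(80,255,255)),('blue',(105,120,60),(125,255,255))):
    for c,s,m in blobs(p,lo,hi):
        if 300<c[0]<480:
            ys,xs=np.nonzero(m); P=dep('scene',np.c_[xs,ys],d); L=np.c_[(P[:,:2]-[569.4,195])@R,P[:,2]]; L=L[L[:,2]>100]
            print(nm,c,len(L),np.median(L,0),np.percentile(L,3,0),np.percentile(L,97,0))
cv2.imwrite('pics/r1.png',cv2.resize(p[120:270,300:480],(720,600),interpolation=3))
E
```

```text
[570.  195.9 357.3] [-0.   0.7 -1. ]
green [401.2 192.4] 170 [  2.5  -3.7 175.8] [ -4.4 -22.1 154.3] [  5.9  19.9 190.7]
blue [441.5 165.3] 72 [  2.5 133.4 202.7] [ -6.4 120.7 189.8] [  7.2 147.2 215.5]
blue [361.1 204.5] 70 [   4.1 -140.6  205.6] [  -2.7 -151.6  189.8] [   8.1 -122.2  216.7]
```

View pics/r1.png

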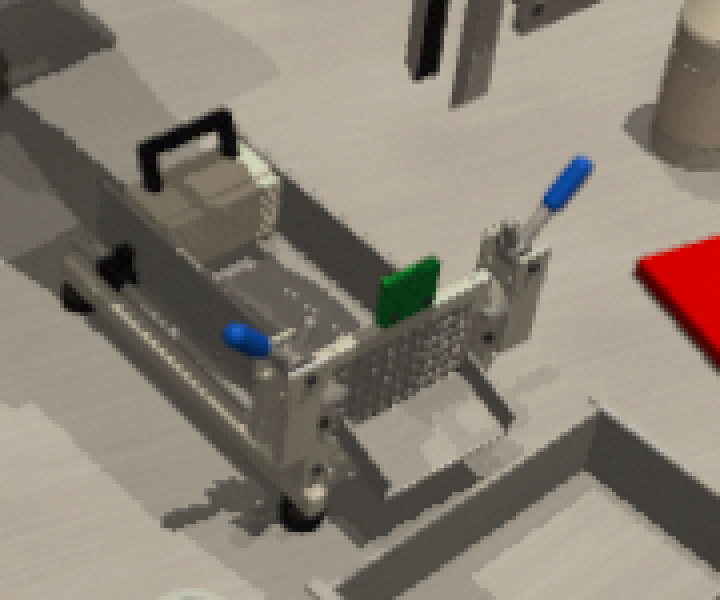

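The plate stands in both guides: the green grip at crop (410,292) has its top at 190 mm, as expected for resting on the pads. Both levers are still open, at (247,340) and (570,183). Next I'll work out the waypoints for closing them with shut fingers.

```bash
python3 - <<'E'
import numpy as np
np.set_printoptions(precision=1,suppress=True)
a=.209;ey=np.array([-np.sin(a),np.cos(a)]);o=np.array([569.6,194.8])
ph=np.radians([-50,-40,-30,-20,-10,0,10,20,30,39])
F=np.where(ph<0,70*np.sin(ph)-8,60*np.sin(ph)-8*np.cos(ph)); h=np.where(ph<0,np.interp(ph,[-.87,0],[36,60]),60*np.cos(ph)+8*np.sin(ph))
for nm,s in(('right',-1),('left',1)):
    T=np.array([np.r_[o+ey*s*(96-f+8),158+z+25] for f,z in zip(F,h)])
    st=np.r_[o+ey*s*(96-F[0]+8+20),T[0,2]]; print(nm,'start',st); print(np.c_[T[0],T[-1]].T); print(np.diff(np.vstack([st,T]),axis=0))
E
```

```text
right start [608.1  13.2 219. ]
[[604.   32.8 219. ]
 [584.6 123.9 234.7]]
[[-4.1 19.6  0. ]
 [-1.8  8.4  4.7]
 [-2.1  9.8  4.8]
 [-2.3 10.8  4.8]
 [-2.4 11.5  4.8]
 [-2.5 11.9  4.8]
 [-2.2 10.3  0.5]
 [-2.2 10.2 -1.4]
 [-2.1  9.8 -3.2]
 [-1.8  8.3 -4.3]]
left start [531.1 376.4 219. ]
[[535.2 356.8 219. ]
 [554.6 265.7 234.7]]
[[  4.1 -19.6   0. ]
 [  1.8  -8.4   4.7]
 [  2.1  -9.8   4.8]
 [  2.3 -10.8   4.8]
 [  2.4 -11.5   4.8]
 [  2.5 -11.9   4.8]
 [  2.2 -10.3   0.5]
 [  2.2 -10.2  -1.4]
 [  2.1  -9.8  -3.2]
 [  1.8  -8.3  -4.3]]
```

>>> step_arm(
  series=[9.5, -46, 0, 0, 1, 9.5, -46, 0, 0, 1, 9.5, -46, 0, 0, 1, 9.5, -45, 0, 0, 1, 0, 0, -50, 0, 1, 0, 0, -50, 0, 1, 0, 0, -30, 0, 1, 0, 0, -8, 0, 1, 0, 0, 0, 0, 1],
)

```text
clock: 13.62
eef_pos: [607.5, 12.8, 213.7]
eef_rot: [-3.141, -0.0, 1.779]
wrist_force: [-0.4, -0.4, 0.7]
finger_gap: 0.5
finger_force: 0.0
```

>>> step_arm(
  series=[-2, 10, 5, 0, 1, -1, 5, 0, 0, 1, -1, 5, 0, 0, 1, -1, 4, 2, 0, 1, -1, 4.5, 3, 0, 1, -1, 5, 2.5, 0, 1, -1, 5, 2.5, 0, 1, 0, 0, 0, 0, 1],
)

```text
clock: 14.62
eef_pos: [599.6, 51.3, 228.9]
eef_rot: [3.141, 0.0, 1.779]
wrist_force: [2.5, -1.3, 1.3]
finger_gap: 0.3
finger_force: 0.9
```

>>> step_arm(
  series=[-1.1, 5.4, 2.4, 0, 1, -1.2, 5.4, 2.4, 0, 1, -1.2, 5.7, 2.4, 0, 1, -1.2, 5.8, 2.4, 0, 1, -1.2, 6, 2.4, 0, 1, -1.3, 6, 2.4, 0, 1, -1.1, 5.1, 0.3, 0, 1, -1.1, 5.1, 0.2, 0, 1, -1.1, 5.1, -0.7, 0, 1, -1.1, 5.1, -0.7, 0, 1, 0, 0, 0, 0, 1],
)

```text
clock: 16.0
eef_pos: [587.7, 106.4, 241.9]
eef_rot: [-3.141, -0.0, 1.779]
wrist_force: [0.3, -1.3, -0.5]
finger_gap: 0.5
finger_force: 0.4
```

>>> step_arm(
  series=[-1, 4.9, -1.6, 0, 1, -1, 4.9, -1.6, 0, 1, 0, 0, 0, 0, 1],
)

```text
clock: 16.38
eef_pos: [585.7, 116.2, 238.7]
eef_rot: [-3.141, -0.0, 1.779]
wrist_force: [-0.2, -1.8, -0.5]
finger_gap: 0.6
finger_force: 0.6
```

>>> step_arm(
  series=[-0.6, 2.8, -1.4, 0, 1, -0.6, 2.8, -1.4, 0, 1, 0, 0, 0, 0, 1],
)

```text
clock: 16.75
eef_pos: [584.6, 121.5, 236.0]
eef_rot: [3.142, -0.0, 1.779]
wrist_force: [-0.4, -2.8, 1.9]
finger_gap: 0.3
finger_force: 1.6
```

>>> step_arm(
  series=[-0.3, 1.5, -1, 0, 1, 0, 0, 0, 0, 1],
)

```text
clock: 17.0
eef_pos: [584.3, 122.9, 235.0]
eef_rot: [3.141, 0.0, 1.779]
wrist_force: [0.0, -3.4, 1.5]
finger_gap: 0.8
finger_force: 2.1
```

>>> step_arm(
  series=[-0.2, 1, -0.8, 0, 1, -0.2, 1, -0.8, 0, 1, 0, 0, 0, 0, 1],
)

```text
clock: 17.38
eef_pos: [584.0, 124.9, 233.5]
eef_rot: [3.141, -0.0, 1.779]
wrist_force: [-0.7, -4.3, 4.8]
finger_gap: 0.3
finger_force: 2.6
```

>>> step_arm(
  series=[-0.2, 1, -0.8, 0, 1, 0, 0, 0, 0, 1],
)

```text
clock: 17.62
eef_pos: [584.0, 125.4, 233.3]
eef_rot: [3.141, 0.001, 1.779]
wrist_force: [-1.5, -7.3, 8.2]
finger_gap: 0.6
finger_force: 5.1
```

Past the last millimetre the force rose to 11 N with almost no motion, which is the firm stop. I'll back off, look, and go to the left lever.

>>> step_arm(
  series=[0.6, -3, 2.5, 0, 1, 1, -5, 10, 0, 1, 0, 0, 50, 0, 1, 0, 0, 35, 0, 1, -10.9, 51.8, 0, 0, 1, -10.9, 51.8, 0, 0, 1, -10.9, 51.8, 0, 0, 1, -10.9, 51.8, 0, 0, 1, -10.9, 51.8, 0, 0, 1, 0, 0, -50, 0, 1, 0, 0, -50, 0, 1, 0, 0, -10, 0, 1, 0, 0, 0, 0, 1],
)

```text
clock: 19.25
eef_pos: [531.2, 376.9, 221.4]
eef_rot: [3.141, -0.001, 1.779]
wrist_force: [0.5, 0.3, 0.4]
finger_gap: 0.2
finger_force: 0.0
```

```bash
cat > lev.py <<'E'
from h import *
np.set_printoptions(precision=1,suppress=True)
print(manip.read_state()['eef_pos'],manip.read_state()['wrist_force'])
a=.21; R=np.array([[np.cos(a),-np.sin(a)],[np.sin(a),np.cos(a)]])
for n in('scene','top'):
  p,d=snap(n)
  for nm,lo,hi in(('green',(45,100,40),(80,255,255)),('blue',(105,120,60),(125,255,255))):
    for c,s,m in blobs(p,lo,hi):
        ys,xs=np.nonzero(m); P=dep(n,np.c_[xs,ys],d); L=np.c_[(P[:,:2]-[569.6,194.8])@R,P[:,2]]; L=L[L[:,2]>100]
        M=np.median(L,0)
        if len(L) and abs(M[0])<30 and abs(M[1])<200:
            v=cv2.fitLine(L[:,1:].astype(np.float32),2,0,.01,.01).ravel()
            print(n,nm,c,len(L),M,np.percentile(L,3,0),np.percentile(L,97,0),'tilt from upright deg',np.degrees(np.arctan(v[0]/v[1])),'by pivot',np.degrees(np.arctan2(96-abs(M[1]),M[2]-158)))
E
python3 lev.py
```

```text
[531.2 376.9 221.4] [0.5 0.3 0.4]
scene green [400.6 193.2] 171 [  2.4  -5.7 174.1] [ -4.2 -24.4 151.7] [  5.3  19.2 188.7] tilt from upright deg 88.75438 by pivot 79.8936860525685
scene blue [441.4 165.6] 70 [  2.8 132.8 203. ] [ -4.7 120.9 188.1] [  8.7 146.9 215.1] tilt from upright deg 44.463272 by pivot -39.30605709532825
scene blue [385.4 191.5] 90 [  2.8 -62.  208. ] [ -4.2 -75.9 191.5] [  7.1 -47.9 221.7] tilt from upright deg 41.03489 by pivot 34.25403723492067
top green [196.8 249.7] 96 [ -1.7  -2.8 185.8] [ -5.5 -22.2 171.2] [  3.3  17.4 189.5] tilt from upright deg 87.89603 by pivot 73.3930196803216
top blue [219.6 242.8] 97 [ -1.9 -60.9 211.6] [-21.2 -95.1 196.6] [  4.6 -46.1 336. ] tilt from upright deg -10.7766695 by pivot 33.20150782897305
top blue [135.4 262.4] 71 [ -0.4 130.3 201.5] [ -6.8 121.3 193.4] [  5.4 147.5 218. ] tilt from upright deg 46.099606 by pivot -38.267933720684034
```

The right lever leans about 40° inward with its end at y = -47, as calculated for closed. Now I'll mirror the moves for the left one.

>>> step_arm(
  series=[2, -10, 0, 0, 1, 1, -5, 0, 0, 1, 1, -5, 0, 0, 1, 1, -4, 1, 0, 1, 1, -4.5, 3, 0, 1, 1, -5, 2.5, 0, 1, 1, -5, 2.5, 0, 1, 0, 0, 0, 0, 1],
)

```text
clock: 20.35
eef_pos: [539.0, 338.9, 230.3]
eef_rot: [3.14, -0.002, 1.779]
wrist_force: [-1.7, 5.0, 3.5]
finger_gap: 0.3
finger_force: 2.2
```

>>> step_arm(
  series=[1.1, -5.4, 2.4, 0, 1, 1.2, -5.4, 2.4, 0, 1, 1.2, -5.7, 2.4, 0, 1, 1.2, -5.8, 2.4, 0, 1, 1.2, -6, 2.4, 0, 1, 1.3, -6, 1.8, 0, 1, 1.1, -5.1, 0.3, 0, 1, 1.1, -5.1, 0.2, 0, 1, 1.1, -5.1, -0.7, 0, 1, 1.1, -5.1, -0.7, 0, 1, 0, 0, 0, 0, 1],
)

```text
clock: 21.72
eef_pos: [550.6, 283.1, 242.1]
eef_rot: [3.141, 0.0, 1.778]
wrist_force: [0.5, 1.5, 0.0]
finger_gap: 0.3
finger_force: 0.4
```

>>> step_arm(
  series=[1, -4.9, -1.6, 0, 1, 1, -4.9, -1.6, 0, 1, 0.6, -2.8, -1.4, 0, 1, 0.6, -2.8, -1.4, 0, 1, 0, 0, 0, 0, 1],
)

```text
clock: 22.35
eef_pos: [553.7, 268.1, 235.9]
eef_rot: [-3.142, -0.0, 1.779]
wrist_force: [0.3, 3.8, -0.6]
finger_gap: 0.7
finger_force: 1.5
```

>>> step_arm(
  series=[0.3, -1.5, -1, 0, 1, 0.2, -1, -0.8, 0, 1, 0, 0, 0, 0, 1],
)

```text
clock: 22.72
eef_pos: [554.1, 266.1, 234.5]
eef_rot: [3.141, -0.001, 1.779]
wrist_force: [-0.2, 6.2, 2.4]
finger_gap: 0.1
finger_force: 3.0
```

>>> step_arm(
  series=[0.2, -1, -0.8, 0, 1, 0, 0, 0, 0, 1],
)

```text
clock: 22.98
eef_pos: [554.3, 265.7, 234.2]
eef_rot: [3.14, -0.002, 1.779]
wrist_force: [-3.2, 9.8, 5.1]
finger_gap: 0.7
finger_force: 5.3
```

>>> step_arm(
  series=[0.2, -0.8, -0.6, 0, 1, 0, 0, 0, 0, 1],
)

```text
clock: 23.22
eef_pos: [554.4, 265.5, 234.1]
eef_rot: [3.14, -0.003, 1.78]
wrist_force: [-4.0, 12.2, 7.6]
finger_gap: 0.6
finger_force: 7.3
```

That's the firm stop, at the calculated place. I'll back off and check.

>>> step_arm(
  series=[-0.8, 4, 3, 0, 1, -1, 5, 10, 0, 1, 0, 0, 50, 0, 1, 0, 0, 50, 0, 1, -10, 50, 0, 0, 1, -10, 50, 0, 0, 1, -10, 50, 0, 0, 1, 0, 0, 0, 0, 1, 0, 0, 0, 0, 1],
)

```text
clock: 24.35
eef_pos: [522.9, 422.5, 345.9]
eef_rot: [3.142, 0.001, 1.779]
wrist_force: [0.1, -1.1, 0.1]
finger_gap: 0.6
finger_force: 0.0
```

```bash
python3 lev.py; python3 - <<'E'
from h import *
p,d=load('scene'); cv2.imwrite('pics/f.png',cv2.resize(p[120:270,300:480],(720,600),interpolation=3))
E
```

```text
[522.9 422.5 345.9] [ 0.1 -1.1  0.1]
scene green [401.1 193.3] 176 [  2.5  -3.5 173.1] [ -5.5 -22.5 149.7] [  5.7  21.1 188.3] tilt from upright deg -67.251686 by pivot 80.75497878162658
scene blue [421.1 174.6] 57 [  4.   56.  210.2] [ -1.9  46.6 189.2] [  8.3  73.6 222. ] tilt from upright deg -36.65838 by pivot 37.473963139039974
scene blue [385.4 191.5] 90 [  3.1 -61.8 208.8] [ -3.2 -75.7 193.2] [  8.7 -48.6 222.6] tilt from upright deg -38.401844 by pivot 33.98115386428746
top green [196.  249.9] 95 [ -2.    0.1 185.4] [ -5.6 -21.1 172.2] [  3.2  20.1 189.3] tilt from upright deg -14.134281 by pivot 74.06057747778588
top blue [219.6 242.8] 96 [ -1.6 -60.2 212.7] [ -7.2 -74.3 196. ] [  4.6 -46.5 222.4] tilt from upright deg 44.76871 by pivot 33.21374111299882
top blue [165.9 255.3] 63 [ -1.6  57.1 217.2] [ -7.5  46.6 196.7] [  4.3  74.7 223.1] tilt from upright deg -17.94349 by pivot 33.28984825078307
```

View pics/f.png

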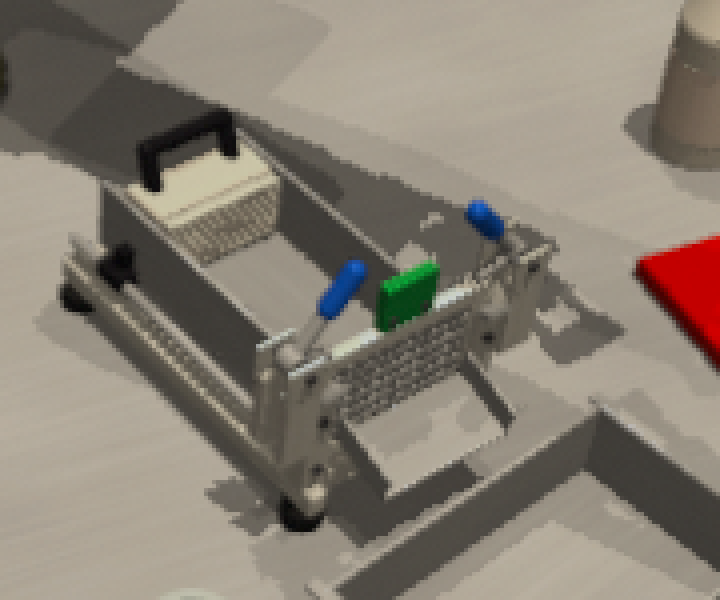

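Both levers lean inward over the plate, with grips at crop (343,290) and (485,220). Their ends are at y = ±46.6, and the plate is between the guides. One quick check that the grip dropped by the full 5 mm (1.42 px expected).

```bash
python3 - <<'E'
import cv2,numpy as np
A,B=[cv2.imread('pics/%s.png'%n) for n in('r1','f')]
def edge(I):
    g=I[...,1].astype(float)-I[...,2]; out=[]
    for c in range(388,432,4):
        col=g[240:350,c]; m=col.max()/2; i=np.nonzero(col>m)[0]; out.append((i[0]-(col[i[0]]-m)/(col[i[0]]-col[i[0]-1]),i[-1]+(col[i[-1]]-m)/(col[i[-1]]-col[i[-1]+1])))
    return np.array(out)
D=(edge(B)-edge(A))/4; print(np.round(D.T,2),np.median(D,0),D.mean(0))
T=cv2.cvtColor(A,6)[345:430,385:460]; r=cv2.matchTemplate(cv2.cvtColor(B,6)[330:455,370:475],T,cv2.TM_CCOEFF_NORMED); _,v,_,l=cv2.minMaxLoc(r); print('blades shift px',(l[0]-15)/4,(l[1]-15)/4,v)
E
```

```text
[[ 1.02  0.96  1.01  0.92  1.05  0.95  1.08  0.91  0.17  0.9   1.82]
 [-3.96  2.02 -4.84 -4.13 -6.95 -6.89 -6.91 -6.96 -6.83 -4.   -4.87]] [ 0.95582217 -4.87121212] [ 0.98150504 -4.93819034]
blades shift px 0.0 1.0 0.9008504748344421
```

The edges in the image move in whole pixels, and a 1 px drop fits the expected 1.42 px. Both levers are at their stops and symmetric, so I'm handing in.

```bash
python3 -c "
from cell import manip
print(manip.sign_off())"
```

```text
the job is handed in; nothing more can be done
None
```

I've handed the job in after about 24 s of robot time: the chip grid is in the cutter's guides and both levers are closed to their firm stops (peak push about 11 N right, 15 N left). The plate looks fully home, but the pictures only resolved its last 5 mm drop to about a pixel. The arm touched nothing else.

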